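# Carry a row of measured parts over to the tray in the same order

## Robot

A 6-joint arm with a two-finger parallel gripper is mounted at the origin on the work surface. World frame = base frame: x ahead of the robot, y to its left, z up, the work surface at z = 0. Lengths are in m, angles in rad, forces in N, time in s.
With the tool pointing down it reaches from about 0.4 to 0.925 m from the base axis. Payload 12.5 kg.
Tool frame: the origin (TCP) lies at the very end of the fingers, on their centre line; the grasp point (between the pads) lies 19 mm behind it; z points along the fingers, y is the line along which they close (so a half turn about z gives the same grasp; the last joint's range is limited). The gripper opens to 95 mm and grips with 3 to 60 N. Pads are 20 mm wide; open, the fingers measure 119 mm over their backs; the gripper's body (75 mm by 180 mm) begins 59 mm behind the grasp point.
Start: joints at [-1.338, 0.491, 1.559, -0, 1.092, -0.106], TCP at [0.208, -0.589, 0.215] pointing down, gripper open.
Joint ranges: [-3.1, 3.1], [-0.84, 2.19], [0.05, 2.79], [-1.13, 4.28], [0.06, 2.93], [-2.69, 2.69]. Speed limits (rad/s): [2.22, 2.22, 2.79, 3.14, 3.14, 3.14].

## Interface

Orientations are given as a unit quaternion [w, x, y, z].
In Python, from rig import robot gives the robot as it stands.
- The arm moves only by the shell command python3 -m pendant 'ROWS' [FORCE]. ROWS is JSON, a list that holds one entry, the list of rows, each a list of 5 numbers: the finger opening in cm, from 0 to 9.51, then the shift along the tool's x, y, z in cm, then the turn about the tool's z in rad. In form: [[[gripper, dx, dy, dz, roll], ...]]. A call has 1 to 8 rows; each row shifts and turns the commanded pose from where the row before left it, along the tool's axes as they then stand; what a row does not reach is not made up. A row lasts 1/10 s, in which the tool goes at most 50 mm and 8.59 degrees, less where a joint would pass 70% of its speed; a pose out of reach is approached as far as the arm can. A call is refused whole if a number of a shift passes 5 or a number of a turn 0.15, either way. A call with a gripper value outside its range is refused whole. The fingers move at their own pace and stop on an object; FORCE is the grip in N (left out, the last holds). Time passes only in rows, so rows that do not move let the fingers close. It gives the time, the measured TCP pose, the force, the opening and the grip force at its end, in the units of the state.
- robot.get_state(): the state, without advancing time (a new reading comes with each control period).
- robot.capture(name): name is "scene" or "top" or "wrist"; returns (picture, depth): 420x560x3 uint8, blue, green, red; 420x560 float32, m along the optical axis (not along the pixel's ray), 0 where there is no reading.
- robot.camera_model(name): a dict with "mtx" (3x3 intrinsics, pixels), "world_to_cam" (4x4, takes a point from world to camera coordinates); the wrist camera has in their place "tool_from_camera" (4x4, takes a point from camera to tool coordinates, whose origin is the TCP and whose axes are the flange's). Camera axes: x right, y down, z forward; pixel columns grow to the right and rows downward; lengths in m; the calibration is good to about 2 mm. The wrist camera is an equidistant fisheye: a pixel r from the principal point sees the ray r / f radians off the axis. A picture is of the moment at which its call begins: read the wrist's pose just before it. camera_model takes no time and is no camera call.
- robot.finish_job(): hands the job in; it is judged then, once.
The state is a dict: "time": time; "joint_pos": joint angles; "qd": joint speeds; "effort": joint torques, N m; "position": TCP position; "eef_rot": TCP orientation; "contact_force": force on the tool from outside, world axes, zero at the start; "ft_torque": the same for the moment, N m; "finger_gap": finger opening in m; "gripper_force": force on a finger pad.
Only numpy, scipy, OpenCV 4.12 (cv2) and the standard library are available. Lean on these libraries where they do the work, as an engineer would, in place of code of your own. Each camera call takes 0.05 s, during which the arm holds its last target. There are 200 camera calls.

## Task

Move the four turned steel parts one by one from the plywood board to the aluminium tray without changing their order, so that the row still agrees with the inspection sheet: counting from the black knob at the end of each rack, the first part on the board goes into the tray's first compartment, the second into the second, and so on. Each part must stand upright on its foot, as it stood on the board, flat on the floor near the middle of its compartment. Do not shift the caliper, the bottle or the vee block.

Things in the scene. Friction and masses are not known exactly. Their poses are not given: they have to be found in the camera images.
- board: Fixed plywood board holding the parts at the start: 70 mm wide, top 8 mm above the table. Origin under the centre of the row; x runs along the row to the knob end. Places on y = 0 at x = +90 (nearest the knob), +30, -30, -90 mm, each with a black pad. Spans x -125 to +155 mm. Knob: black, 26 mm across, at x = +138 mm, top 38 mm above the table. Any yaw; left or right of the robot's midline.
- tray: Fixed aluminium tray: 70 mm wide, floor 8 mm above the table, long sides open; five ribs (3 mm thick, 6 mm high) bound four compartments 57 mm long. Origin under the centre of the row; x runs along the row to the end with the black knob (as on the board). Compartment centres on y = 0 at x = +90 (nearest the knob), +30, -30, -90 mm. Spans x -125 to +155 mm. Any yaw; on the side away from the board.
- pin: Plain slender steel cylinder, 26 mm across and 62 mm tall, about 0.25 kg. Origin at the centre of its underside, z up along its axis. Round, so its yaw has no meaning. Grip it across its diameter at 30 to 50 mm above its underside.
- ring: Thick steel ring lying flat, 40 mm across with a 22 mm bore through it, 36 mm tall, about 0.24 kg. Origin at the centre of its underside, z up along its axis. Round, so its yaw has no meaning. Grip it across its outside, 25 to 30 mm above its underside.
- stepped: Stepped steel shaft standing upright, three diameters: 40 mm up to 12 mm, 26 mm from 12 to 46 mm, 14 mm from 46 mm to its top at 62 mm; about 0.27 kg. Origin at the centre of its underside, z up along its axis. Round, so its yaw has no meaning. Grip the 26 mm step, 34 to 38 mm above its underside.
- bush: Flanged steel bush standing on its flange: flange 40 mm across and 10 mm thick, above it a body 30 mm across up to its top at 50 mm, with a black spot (bore) 18 mm across in the top; about 0.28 kg. Origin at the centre of its underside, z up along its axis. Round, so its yaw has no meaning. Grip the 30 mm body, 32 to 40 mm above its underside.
- pad_pin: Fixed square black rubber pad on the board, 46 x 46 mm, 4 mm thick, on which the plain cylinder stands at the start (within 3 mm of its centre); all four pads look alike. Origin at the centre of its underside, 8 mm above the table; its top is 12 mm above the table. It stays behind and so marks the plain cylinder's first place in the row.
- pad_ring: Fixed square black rubber pad on the board, 46 x 46 mm, 4 mm thick, on which the ring stands at the start (within 3 mm of its centre); all four pads look alike. Origin at the centre of its underside, 8 mm above the table; its top is 12 mm above the table. It stays behind and so marks the ring's first place in the row.
- pad_stepped: Fixed square black rubber pad on the board, 46 x 46 mm, 4 mm thick, on which the stepped shaft stands at the start (within 3 mm of its centre); all four pads look alike. Origin at the centre of its underside, 8 mm above the table; its top is 12 mm above the table. It stays behind and so marks the stepped shaft's first place in the row.
- pad_bush: Fixed square black rubber pad on the board, 46 x 46 mm, 4 mm thick, on which the flanged bush stands at the start (within 3 mm of its centre); all four pads look alike. Origin at the centre of its underside, 8 mm above the table; its top is 12 mm above the table. It stays behind and so marks the flanged bush's first place in the row.
- caliper: Bystander: steel caliper lying flat, loose, 170 mm long, 52 mm wide at the jaws, 11 mm high. Not to be moved. Origin at the centre of its underside, x along its beam to the jaws.
- bottle: Bystander: small white bottle with black cap, loose, 44 mm across, 100 mm tall. Not to be moved. Origin at the centre of its underside.
- vee_block: Bystander: dark steel vee block, loose, 50 x 50 mm, 40 mm tall. Not to be moved. Origin at the centre of its underside.
Not all that is in view belongs to the job. Leave any purple or red look-alike of the ring alone.

How it is judged:
By the outcome, as a careful person would: the job done as asked, in the order asked, and still so for the second after the job is handed in, with the robot touching nothing.
It also fails if it takes over 115 s, if anything falls off the work surface, if the arm or the gripper's body presses on something with over 40 N, if the wrist force passes 120 N, or if a joint passes its speed limit or range.

## Working session

There is one attempt and no reset: what is moved stays moved. The work goes in short steps, Python scripts to look and compute and a shell command to move; the robot and the scene stay as the last step left them, time stands still between calls to the robot, and variables do not carry over. Pictures are saved under pics/ and viewed, at most 14 in all, crops included, and the job is handed in when it is done.

```bash
mkdir -p pics; ls; python3 - <<'E'
from rig import robot
import cv2,numpy as np
np.set_printoptions(precision=4,suppress=True)
print(robot.get_state())
for n in("scene","top"):
    p,d=robot.capture(n); cv2.imwrite(f"pics/{n}0.png",p); np.savez(f"{n}0.npz",p=p,d=d); m=robot.camera_model(n); print(n,m)
print(robot.camera_model("wrist"))
E
```

```text
pics
{'time': 0.0, 'joint_pos': array([-1.3376,  0.4916,  1.5595, -0.    ,  1.0917, -0.1056]), 'qd': array([ 0.0016,  0.    , -0.0003, -0.0003, -0.0012, -0.0008]), 'effort': array([ -0.0006, -61.2641, -25.8177,   0.0692,   0.0482,  -0.0002]), 'position': array([ 0.2077, -0.5892,  0.2141]), 'eef_rot': array([-0.0006,  0.9857,  0.1686, -0.0001]), 'contact_force': array([-0.1548,  0.2627, -1.2186]), 'ft_torque': array([-0.0112,  0.0113,  0.018 ]), 'gripper_force': 0.0, 'finger_gap': 0.09497703902691651}
scene {'mtx': array([[398.2503,   0.    , 286.3519],
       [  0.    , 398.2503, 213.9695],
       [  0.    ,   0.    ,   1.    ]]), 'world_to_cam': array([[ 0.3389,  0.9408, -0.0083, -0.243 ],
       [ 0.6001, -0.2229, -0.7682, -0.2972],
       [-0.7246,  0.2554, -0.6401,  1.2816],
       [ 0.    ,  0.    ,  0.    ,  1.    ]])}
top {'mtx': array([[530.5062,   0.    , 289.8115],
       [  0.    , 530.5062, 207.3969],
       [  0.    ,   0.    ,   1.    ]]), 'world_to_cam': array([[ 0.0274, -0.9994,  0.0223,  0.0307],
       [-0.9852, -0.0308, -0.1688,  0.5672],
       [ 0.1694, -0.0173, -0.9854,  1.2818],
       [ 0.    ,  0.    ,  0.    ,  1.    ]])}
{'mtx': array([[325.1923,   0.    , 280.7447],
       [  0.    , 325.1923, 208.8544],
       [  0.    ,   0.    ,   1.    ]]), 'tool_from_camera': array([[ 0.0006, -0.96  , -0.28  ,  0.0792],
       [ 1.    ,  0.0008, -0.0006, -0.0013],
       [ 0.0008, -0.28  ,  0.96  , -0.1707],
       [ 0.    ,  0.    ,  0.    ,  1.    ]])}
```

View pics/top0.png

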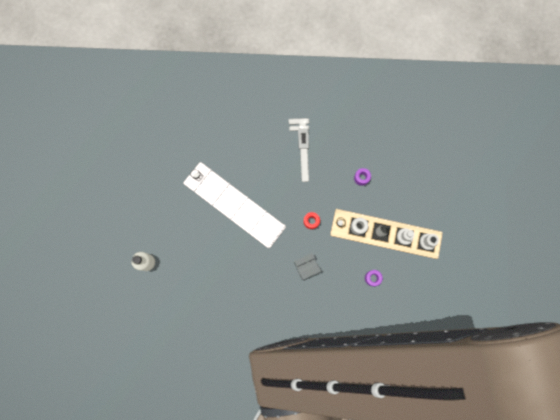

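View pics/scene0.png

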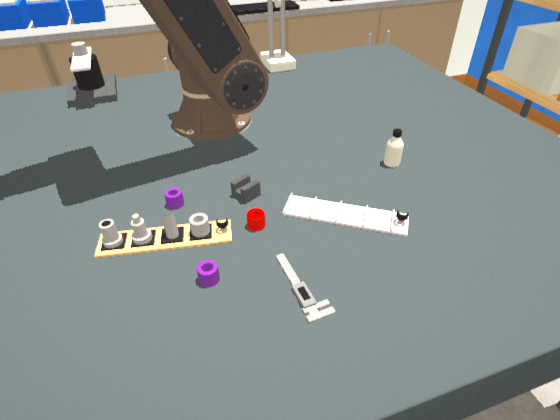

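The top view shows the board, with its knob at (341,222), on the right. From the knob the parts are ring (360,226), pin (382,232), stepped (405,236) and bush (429,242). The tray is on the left with its knob at (196,175), and the bottle is at (143,262). The scene view agrees.

```bash
cat > h.py <<'E'
import numpy as np,cv2
from rig import robot
np.set_printoptions(precision=4,suppress=True)
def world(n,d):
    m=robot.camera_model(n);K=m["mtx"];T=np.linalg.inv(m["world_to_cam"])
    v,u=np.indices(d.shape);P=np.stack([(u-K[0,2])/K[0,0]*d,(v-K[1,2])/K[1,1]*d,d],-1)
    return P@T[:3,:3].T+T[:3,3]
def plane(n,uv,z):
    m=robot.camera_model(n);T=np.linalg.inv(m["world_to_cam"]);uv=np.reshape(uv,(-1,2))
    r=np.c_[uv,np.ones(len(uv))]@np.linalg.inv(m["mtx"]).T@T[:3,:3].T
    return T[:3,3]+r*((z-T[2,3])/r[:,2])[:,None]
E
python3 - <<'E'
from h import *
for n,bx in(("top",{"board":(325,205,450,262),"tray":(180,160,290,250)}),("scene",{"board":(90,200,238,260),"tray":(278,185,415,236)})):
    f=np.load(n+"0.npz");p,d=f["p"],f["d"];W=world(n,d);hsv=cv2.cvtColor(p,cv2.COLOR_BGR2HSV)
    for k,(a,b,c,e) in bx.items():
        m=np.zeros(d.shape,bool);m[b:e,a:c]=1
        m&=(hsv[...,1]>70)&(hsv[...,0]<30)&(hsv[...,2]>110) if k=="board" else (hsv[...,2]>150)&(hsv[...,1]<60)
        vv,uu=np.nonzero(m);P=plane(n,np.c_[uu,vv].astype(float),.008)
        r=cv2.minAreaRect((P[:,:2]*1000).astype(np.float32));print(n,k,m.sum(),r,"depth z",np.median(W[m][:,2]))
f=np.load("top0.npz");W=world("top",f["d"])
for nm,u,v in(("bknob",341,222),("ring",360,226),("pin",382,232),("step",405,236),("bush",429,242),("tknob",196,175),("bottle",140,261),("vee",308,268),("red",312,220),("pur",363,177),("pur2",374,278),("cal",304,150)):
    w=W[v-9:v+10,u-9:u+10].reshape(-1,3);h=w[:,2].max();q=w[w[:,2]>max(h-.012,.015)] if h>.015 else w; print(nm,q.mean(0)if len(q) else 0,"max",h,len(q))
p=f["p"];c=np.hstack([cv2.resize(p[200:265,325:450],None,fx=3.1,fy=3.1,interpolation=3)[:200],cv2.resize(p[150:250,180:290],None,fx=3,fy=3,interpolation=3)[:200]*1]) 
cv2.imwrite("pics/c0.png",cv2.resize(p[150:290,130:450],None,fx=2.5,fy=2.5,interpolation=3))
E
```

```text
top board 381 ((510.34588623046875, -200.00253295898438), (265.4189453125, 58.31760025024414), 78.95343017578125) depth z 0.01062490171516206
top tray 3861 ((577.5398559570312, 189.94699096679688), (233.4690704345703, 283.4569396972656), 1.9113035202026367) depth z 0.006970106507447671
scene board 828 ((513.1651000976562, -202.61648559570312), (281.4675598144531, 77.9427719116211), 79.29255676269531) depth z 0.010341531595382258
scene tray 6489 ((561.948974609375, 212.6683349609375), (338.8179931640625, 183.78904724121094), 69.52853393554688) depth z 0.004818107565179641
bknob [0.3408 0.0704 1.3582] max 1.35819093552969 1
ring [0.3408 0.0704 1.3582] max 1.35819093552969 1
pin [0.3408 0.0704 1.3582] max 1.35819093552969 2
step [0.3408 0.0704 1.3582] max 1.35819093552969 2
bush [ 0.4942 -0.3067  0.0622] max 0.06875079357824165 113
tknob [0.3408 0.0704 1.3582] max 1.35819093552969 1
bottle [0.3408 0.0704 1.3582] max 1.35819093552969 3
vee [0.3408 0.0704 1.3582] max 1.35819093552969 2
red [0.3408 0.0704 1.3582] max 1.35819093552969 4
pur [0.3408 0.0704 1.3582] max 1.35819093552969 3
pur2 [ 0.3979 -0.1656  0.0358] max 0.0424858045455514 143
cal [0.3408 0.0704 1.3582] max 1.35819093552969 1
```

View pics/c0.png

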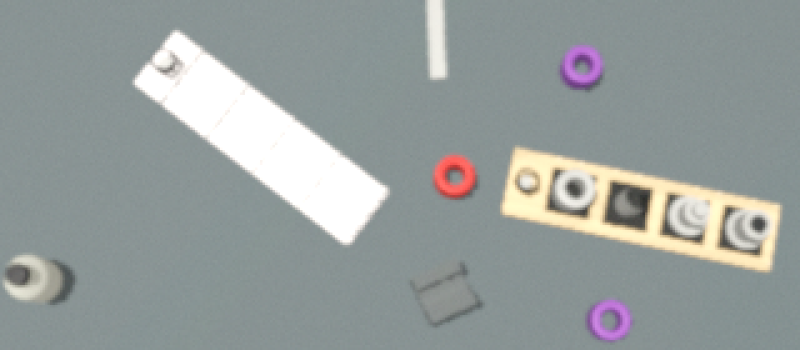

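The crop shows the tray corners cleanly at (175,30), (135,82), (347,243), (387,190), and the board with the order ring, pin, stepped, bush from the knob. Next I segment more strictly and fit the racks.

```bash
python3 - <<'E'
from h import *
f=np.load("top0.npz");p,d=f["p"],f["d"];W=world("top",d);hsv=cv2.cvtColor(p,cv2.COLOR_BGR2HSV)
def big(m):
    n,l,s,c=cv2.connectedComponentsWithStats(m.astype(np.uint8));return l==1+np.argmax(s[1:,4])
ax={}
for k,(a,b,c,e) in {"board":(325,205,450,262),"tray":(180,160,290,250)}.items():
    m=np.zeros(d.shape,bool);m[b:e,a:c]=1
    m&=(hsv[...,2]>115)&((hsv[...,1]>45)&(hsv[...,0]<30)) if k=="board" else (hsv[...,2]>190)&(hsv[...,1]<60)
    m=big(m);vv,uu=np.nonzero(m);P=plane("top",np.c_[uu,vv].astype(float),.008)
    r=cv2.minAreaRect((P[:,:2]*1000).astype(np.float32));C=cv2.boxPoints(r)/1000
    kn=plane("top",[[341,222]] if k=="board" else [[196,175]],.03)[0,:2]
    ctr=np.array(r[0])/1000;e=[C[1]-C[0],C[2]-C[1]];x=max(e,key=np.linalg.norm);x/=np.linalg.norm(x);x*=np.sign(x@(kn-ctr))
    o=ctr-x*.015;ax[k]=(o,x);print(k,m.sum(),r,"o",o,"x",x,np.degrees(np.arctan2(x[1],x[0])))
    print(np.array([o+x*t for t in(.09,.03,-.03,-.09)]), "z",np.median(W[m][:,2]))
for nm,u,v,h in(("ring",360,226,.048),("pin",382,232,.074),("step",405,236,.074),("bush",429,242,.062),("bottle",140,261,.1),("vee",308,268,.04),("red",312,220,.036),("cal",304,150,.011)):
    w=W[v-12:v+13,u-12:u+13].reshape(-1,3);q=w[abs(w[:,2]-h)<.007];q=q[np.linalg.norm(q-np.median(q,0),axis=1)<.03] if len(q) else q
    print(nm,q.mean(0) if len(q) else 0,len(q),[np.round(np.array([(q.mean(0)[:2]-o)@x,(q.mean(0)[:2]-o)@[-x[1],x[0]]]),3) for o,x in ax.values()] if len(q) else 0)
E
```

```text
board 1948 ((512.9104614257812, -202.49923706054688), (282.35919189453125, 73.09698486328125), 79.33287048339844) o [ 0.5101 -0.2172] x [0.1851 0.9827] 79.33288
[[ 0.5268 -0.1288]
 [ 0.5157 -0.1878]
 [ 0.5046 -0.2467]
 [ 0.4935 -0.3057]] z 0.007949052730741646
tray 3055 ((576.9006958007812, 191.53948974609375), (282.53631591796875, 73.65299224853516), 54.47309494018555) o [0.5682 0.1793] x [0.5811 0.8138] 54.473106
[[0.6205 0.2526]
 [0.5856 0.2037]
 [0.5508 0.1549]
 [0.5159 0.1061]] z 0.00801039207342491
ring [ 0.5267 -0.1279  0.0476] 139 [array([0.091, 0.   ]), array([-0.274, -0.145])]
pin [ 0.5105 -0.1802  0.0703] 6 [array([0.037, 0.006]), array([-0.326, -0.162])]
step [ 0.506  -0.2479  0.0733] 28 [array([-0.031, -0.002]), array([-0.384, -0.198])]
bush [ 0.4943 -0.3063  0.0618] 120 [array([-0.09 , -0.001]), array([-0.438, -0.222])]
bottle [0.4217 0.4069 0.0996] 69 [array([0.597, 0.202]), array([0.1  , 0.252])]
vee [0.4177 0.0009 0.0399] 192 [array([0.197, 0.131]), array([-0.233,  0.019])]
red [ 0.5378 -0.0074  0.0356] 132 [array([0.211, 0.012]), array([-0.17 , -0.084])]
cal [0.7396 0.0169 0.0091] 163 [array([ 0.273, -0.182]), array([-0.033, -0.234])]
```

```bash
cat > go.py <<'E'
# python3 go.py B|T slot z_mm  : remaining shift to a place, in tool axes (cm), and remaining roll
import sys
from h import *
R={"B":(np.array([.5101,-.2172]),79.3),"T":(np.array([.5682,.1793]),54.5)}
def rem(k,slot,z,off=(0,0)):
    o,y=R[k];a=np.radians(y);x=np.array([np.cos(a),np.sin(a)]);n=np.array([-x[1],x[0]])
    t=o+x*([.09,.03,-.03,-.09][slot-1]+off[0])+n*off[1]
    s=robot.get_state();w,q1,q2,q3=s["eef_rot"]
    M=__import__("scipy.spatial.transform",fromlist=["x"]).Rotation.from_quat([q1,q2,q3,w]).as_matrix()
    yaw=np.arctan2(M[1,0],M[0,0]);roll=(yaw-a+np.pi/2)%np.pi-np.pi/2
    dw=np.r_[t,z/1000]-s["position"]
    ya=yaw-roll;X=np.array([np.cos(ya),np.sin(ya),0]);Y=np.array([X[1],-X[0],0])
    print(k,slot,"roll %.3f; then d(cm) x %.2f y %.2f z %.2f"%(roll,100*dw@X,100*dw@Y,-100*dw[2]),"t %.1f pos"%s["time"],s["position"],"tilt",M[2,2],"F",s["contact_force"],"gap %.4f grip %.1f"%(s["finger_gap"],s["gripper_force"]))
if __name__=="__main__": rem(sys.argv[1],int(sys.argv[2]),float(sys.argv[3]))
E
python3 go.py B 1 150
python3 -m pendant '[[[7,0,0,0,-0.149],[7,0,0,0,-0.149],[7,0,0,0,-0.149],[7,0,0,0,-0.149],[7,0,0,0,-0.149],[7,0,0,0,-0.149],[7,0,0,0,-0.149],[7,0,0,0,0]]]' 30
python3 go.py B 1 150
```

```text
B 1 roll -1.045; then d(cm) x 51.17 y 22.81 z 6.41 t 0.1 pos [ 0.2077 -0.5892  0.2141] tilt -0.9999995031665898 F [-0.3802  0.3865  0.0691] gap 0.0952 grip 0.0
time: 0.9
position: [0.2077, -0.5894, 0.2144]
eef_rot: [-0.0, 0.77, 0.638, 0.0]
contact_force: [0.3, 0.7, 0.9]
finger_gap: 0.0699
gripper_force: 0.0
B 1 roll 0.000; then d(cm) x 51.18 y 22.80 z 6.44 t 0.9 pos [ 0.2077 -0.5894  0.2144] tilt -0.9999998628549469 F [0.2876 0.7105 0.8808] gap 0.0699 grip 0.0
```

```bash

python3 -m pendant '[[[7,2,1,0.4,0],[7,3.7,1.6,0.5,0],[7,3.7,1.6,0.5,0],[7,3.7,1.6,0.5,0],[7,3.7,1.6,0.5,0],[7,3.7,1.6,0.5,0],[7,3.7,1.6,0.5,0],[7,3.7,1.6,0.5,0]]]' >/dev/null
python3 -m pendant '[[[7,3.7,1.6,0.5,0],[7,3.7,1.6,0.5,0],[7,3.7,1.6,0.5,0],[7,3.7,1.6,0.5,0],[7,3.7,1.6,0.5,0],[7,3.6,1.8,0.5,0],[7,1.2,0.6,0.5,0],[7,0,0,0,0]]]'
python3 go.py B 1 20; python3 - <<'E'
from h import *
p,d=robot.capture("wrist");cv2.imwrite("pics/w1.png",p)
E
```

```text
time: 2.5
position: [0.5262, -0.1278, 0.1398]
eef_rot: [-0.0, 0.771, 0.637, -0.0]
contact_force: [0.0, -0.6, -0.5]
finger_gap: 0.07
gripper_force: 0.0
B 1 roll -0.003; then d(cm) x -0.09 y 0.08 z 11.98 t 2.5 pos [ 0.5262 -0.1278  0.1398] tilt -0.9999993241247533 F [ 0.0309 -0.5588 -0.5039] gap 0.0700 grip 0.0
```

View pics/w1.png

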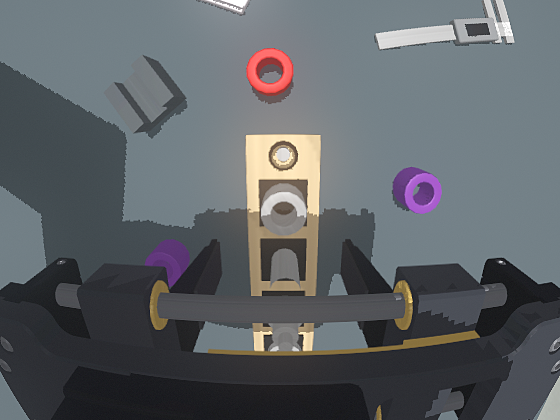

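The wrist view shows the knob at (284,155), the ring with its bore at (285,210) and the pin at (285,265), in line with the gripper. I'll turn those pixels into world positions as a cross-check.

```bash
cat >> h.py <<'E'
from scipy.spatial.transform import Rotation
def tool():
    s=robot.get_state();w,a,b,c=s["eef_rot"];T=np.eye(4);T[:3,:3]=Rotation.from_quat([a,b,c,w]).as_matrix();T[:3,3]=s["position"];return T
def wplane(uv,z):
    m=robot.camera_model("wrist");K=m["mtx"];T=tool()@m["tool_from_camera"]
    q=(np.reshape(uv,(-1,2)).astype(float)-K[:2,2])/K[0,0];th=np.linalg.norm(q,axis=1,keepdims=True)
    r=np.c_[q/th*np.sin(th),np.cos(th)]@T[:3,:3].T
    return T[:3,3]+r*((z-T[2,3])/r[:,2])[:,None]
E
python3 - <<'E'
from h import *
o=np.array([.5101,-.2172]);a=np.radians(79.3);x=np.array([np.cos(a),np.sin(a)])
for n,uv,z in(("ringtop",(285,210),.048),("knob",(284,155),.038),("c1",(246,135),.008),("c2",(321,135),.008),("padTL",(259,179),.012),("padTR",(307,179),.012),("pin top",(285,252),.074)):
    P=wplane(uv,z)[0,:2];print(n,P,(P-o)@x,(P-o)@[-x[1],x[0]])
E
```

```text
ringtop [ 0.5289 -0.1267] 0.09246285361126608 -0.0016900614120380986
knob [ 0.5366 -0.082 ] 0.1377355322374322 -0.0009453965323419522
c1 [ 0.5051 -0.0602] 0.15331402343803963 0.034050413514264355
c2 [ 0.5735 -0.0732] 0.153228038138595 -0.035611165075935404
padTL [ 0.5091 -0.1029] 0.11215662816940854 0.02225558793842465
padTR [ 0.5532 -0.1113] 0.11207148015972059 -0.022697238642996987
pin top [ 0.5237 -0.1532] 0.06535804242885647 -0.001448804256164079
```

Everything agrees to within 1–2 mm. Now the grasp of the ring.

```bash

python3 -m pendant '[[[7,0,0.1,2,0],[7,0,0,2.5,0],[7,0,0,2.5,0],[7,0,0,2.5,0],[7,0,0,1.5,0],[7,0,0,1,0],[7,0,0,0,0]]]'; python3 go.py B 1 20
python3 -m pendant '[[[2,0,0,0,0],[2,0,0,0,0],[2,0,0,0,0],[2,0,0,0,0],[2,0,0,0,0],[2,0,0,0,0],[2,0,0,0,0]]]' 35
```

```text
time: 3.25
position: [0.5261, -0.1302, 0.0199]
eef_rot: [-0.001, 0.771, 0.636, -0.0]
contact_force: [0.7, 0.3, 0.2]
finger_gap: 0.0702
gripper_force: 0.0
B 1 roll -0.004; then d(cm) x 0.15 y 0.05 z -0.01 t 3.2 pos [ 0.5261 -0.1302  0.0199] tilt -0.9999987175309178 F [0.7068 0.2926 0.2036] gap 0.0702 grip 0.0
time: 3.95
position: [0.5272, -0.1293, 0.0211]
eef_rot: [0.0, 0.771, 0.637, 0.0]
contact_force: [-0.1, 0.7, 6.8]
finger_gap: 0.0391
gripper_force: 35.0
```

```bash

python3 -m pendant '[[[2,0,0,-1,0],[2,0,0,-2,0],[2,0,0,-2.5,0],[2,0,0,-2.5,0],[2,0,0,-2,0],[2,0,0,-1,0],[2,0,0,0,0.145],[2,0,0,0,0.145]]]'
python3 -m pendant '[[[2,0,0,0,0.143],[2,0,0,0,0],[2,0,0,0,0]]]' >/dev/null; python3 go.py T 1 30
```

```text
time: 4.75
position: [0.5266, -0.1291, 0.1308]
eef_rot: [-0.0, 0.856, 0.517, -0.0]
contact_force: [0.0, -0.4, -1.6]
finger_gap: 0.0385
gripper_force: 35.0
T 1 roll 0.002; then d(cm) x 36.53 y -14.53 z 10.04 t 5.0 pos [ 0.5267 -0.1292  0.1304] tilt -0.9999997261344367 F [ 0.4911  0.7234 -3.084 ] gap 0.0388 grip 35.0
```

```bash

python3 -m pendant '[[[2,1.5,-0.6,0,0],[2,3,-1.2,0,0],[2,3.5,-1.4,0,0],[2,3.5,-1.4,0,0],[2,3.5,-1.4,0,0],[2,3.5,-1.4,0,0],[2,3.5,-1.4,0,0],[2,3.5,-1.4,0,0]]]' >/dev/null
python3 -m pendant '[[[2,3.5,-1.4,0,0],[2,3.5,-1.4,0,0],[2,2.5,-1,0,0],[2,1.5,-0.5,0,0],[2,0,0,0,0],[2,0,0,0,0]]]' >/dev/null
python3 go.py T 1 30;python3 - <<'E'
from h import *
T=tool();p,d=robot.capture("wrist");cv2.imwrite("pics/w2.png",p)
E
```

```text
T 1 roll -0.001; then d(cm) x 0.03 y -0.12 z 10.03 t 6.5 pos [0.6213 0.2516 0.1303] tilt -0.9999995213289183 F [ 0.0957 -0.0562 -3.3727] gap 0.0389 grip 35.0
```

View pics/w2.png

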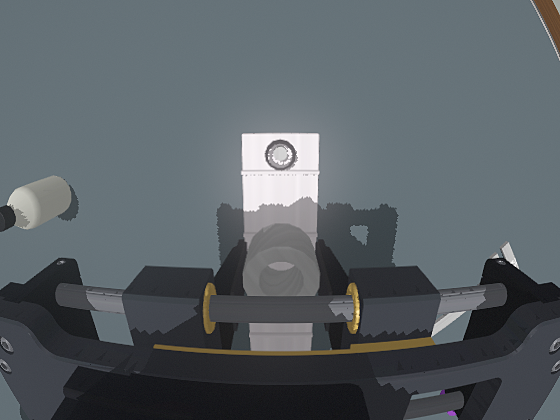

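The ring is held upright. The tray knob is at (280,154), its far corners at (242,133) and (319,133), and its first rib at row 173. Checking those against the model:

```bash
python3 - <<'E'
from h import *
o=np.array([.5682,.1793]);a=np.radians(54.5);x=np.array([np.cos(a),np.sin(a)])
for n,uv,z in(("knob",(280,154),.038),("c1",(242,133),.008),("c2",(319.5,133),.008),("rib",(280,173),.014),("sideL",(241.5,195),.008),("sideR",(320,195),.008),("rib2",(280,235),.014)):
    P=wplane(uv,z)[0,:2];print(n,P,(P-o)@x,(P-o)@[-x[1],x[0]])
E
```

```text
knob [0.6488 0.2924] 0.1388304045580672 7.64070026734945e-05
c1 [0.6302 0.3252] 0.1547925037503945 0.03428066026059221
c2 [0.6868 0.2847] 0.15468191326064792 -0.035336980174926806
rib [0.6371 0.2762] 0.11891447476482145 0.00019244422544008433
sideL [0.5952 0.2795] 0.09726047175354108 0.03616037867417703
sideR [0.6548 0.2369] 0.09715661330707438 -0.037028233774221535
rib2 [0.6027 0.2282] 0.059797910871728865 0.0003258381096610068
```

The tray model is good. Lowering and releasing.

```bash

python3 -m pendant '[[[2,0,-0.1,1.5,0],[2,0,0,2.5,0],[2,0,0,2.5,0],[2,0,0,2,0],[2,0,0,1.5,0],[2,0,0,0.6,0],[2,0,0,0.3,0],[2,0,0,0,0]]]'
python3 -m pendant '[[[2,0,0,0.2,0],[2,0,0,0.1,0],[2,0,0,0,0],[2,0,0,0,0]]]'
```

```text
time: 7.3
position: [0.6211, 0.2523, 0.0218]
eef_rot: [0.0, 0.89, 0.457, 0.0]
contact_force: [-1.1, -0.0, -1.5]
finger_gap: 0.0391
gripper_force: 35.0
time: 7.7
position: [0.621, 0.2525, 0.0189]
eef_rot: [0.0, 0.89, 0.457, 0.0]
contact_force: [0.5, 0.7, -3.2]
finger_gap: 0.039
gripper_force: 35.0
```

```bash

python3 -m pendant '[[[2,0,0,0.1,0],[2,0,0,0,0],[2,0,0,0,0]]]'
python3 -m pendant '[[[2,0,0,0.1,0],[2,0,0,0,0],[2,0,0,0,0]]]'
```

```text
time: 8.0
position: [0.6209, 0.2525, 0.0176]
eef_rot: [0.0, 0.89, 0.457, -0.0]
contact_force: [-0.2, -0.9, -2.3]
finger_gap: 0.0385
gripper_force: 35.0
time: 8.3
position: [0.621, 0.2525, 0.0171]
eef_rot: [0.0, 0.89, 0.457, 0.0]
contact_force: [-2.9, -0.7, 4.7]
finger_gap: 0.0387
gripper_force: 35.0
```

Contact. Release, rise and look.

```bash

python3 -m pendant '[[[5,0,0,0,0],[7,0,0,0,0],[7,0,0,0,0],[7,0,0,0,0],[7,0,0,-1,0],[7,0,0,-2.5,0],[7,0,0,-3,0],[7,0,0,-3,0]]]'
python3 -m pendant '[[[7,0,0,-2,0],[7,0,0,-1,0],[7,0,0,0,-0.145],[7,0,0,0,-0.145],[7,0,0,0,-0.143],[7,0,0,0,0],[7,0,0,0,0]]]' >/dev/null; python3 go.py B 2 43;  python3 - <<'E'
from h import *
p,d=robot.capture("wrist");cv2.imwrite("pics/w3.png",p)
E
```

```text
time: 9.1
position: [0.6208, 0.2524, 0.1132]
eef_rot: [0.0, 0.89, 0.457, -0.0]
contact_force: [-0.5, -0.3, -0.5]
finger_gap: 0.0702
gripper_force: 0.0
B 2 roll -0.007; then d(cm) x -45.20 y -2.16 z 9.83 t 9.8 pos [0.6208 0.2524 0.1413] tilt -0.9999998428690214 F [-0.4008  1.3796 -0.4789] gap 0.0699 grip 0.0
```

View pics/w3.png

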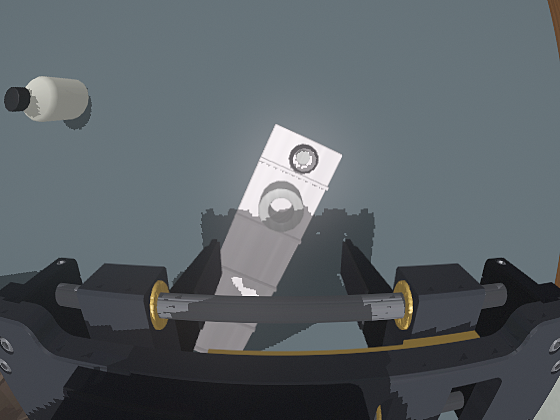

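The ring stands flat in compartment 1. Next is the pin.

```bash

python3 -m pendant '[[[7,-2,-0.1,0,-0.007],[7,-4,-0.2,0,0],[7,-4,-0.2,0,0],[7,-4,-0.2,0,0],[7,-4,-0.2,0,0],[7,-4,-0.2,0,0],[7,-4,-0.2,0,0],[7,-4,-0.2,0,0]]]' >/dev/null
python3 -m pendant '[[[7,-4,-0.2,0,0],[7,-4,-0.2,0,0],[7,-4,-0.2,0,0],[7,-2.2,-0.1,0,0],[7,-1,0,0,0],[7,0,0,0,0],[7,0,0,0,0]]]' >/dev/null
python3 go.py B 2 34;  python3 - <<'E'
from h import *
p,d=robot.capture("wrist");cv2.imwrite("pics/w4.png",p)
E
```

```text
B 2 roll 0.004; then d(cm) x -0.08 y -0.17 z 10.76 t 11.3 pos [ 0.5175 -0.1873  0.1416] tilt -0.9999999757786502 F [ 0.3495 -1.2106 -0.3124] gap 0.0699 grip 0.0
```

View pics/w4.png

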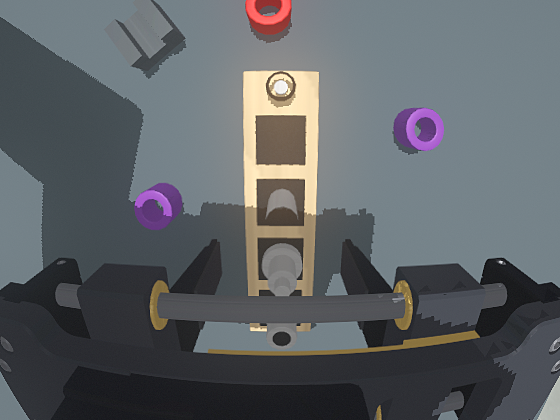

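The pin stands at about (283,203) in line with the board, with the stepped shaft at (281,262) and the bush at (281,335) behind it. Descend and grip.

```bash

python3 -m pendant '[[[7,-0.1,-0.1,2,0],[7,0,0,2.5,0],[7,0,0,2.5,0],[7,0,0,2,0],[7,0,0,1.2,0],[7,0,0,0.5,0],[7,0,0,0,0]]]'; python3 go.py B 2 34
python3 -m pendant '[[[1,0,0,0,0],[1,0,0,0,0],[1,0,0,0,0],[1,0,0,0,0],[1,0,0,0,0],[1,0,0,0,0],[1,0,0,0,0],[1,0,0,0,0]]]' 30
```

```text
time: 12.1
position: [0.5163, -0.1884, 0.0345]
eef_rot: [-0.0, 0.768, 0.64, -0.0]
contact_force: [0.8, 0.2, -0.8]
finger_gap: 0.07
gripper_force: 0.0
B 2 roll 0.005; then d(cm) x 0.05 y -0.07 z 0.05 t 12.1 pos [ 0.5163 -0.1884  0.0345] tilt -0.9999999017867112 F [ 0.7763  0.1875 -0.8152] gap 0.0700 grip 0.0
time: 12.9
position: [0.5165, -0.189, 0.0348]
eef_rot: [0.0, 0.768, 0.64, 0.0]
contact_force: [0.7, -0.5, 3.0]
finger_gap: 0.0256
gripper_force: 30.0
```

```bash

python3 -m pendant '[[[1,0,0,-1,0],[1,0,0,-2,0],[1,0,0,-2.5,0],[1,0,0,-2.5,0],[1,0,0,-2,0],[1,0,0,-1,0],[1,0,0,0,0.145],[1,0,0,0,0.145]]]'
python3 -m pendant '[[[1,0,0,0,0.147],[1,0,0,0,0],[1,0,0,0,0]]]' >/dev/null; python3 go.py T 2 31
```

```text
time: 13.7
position: [0.5158, -0.1887, 0.1448]
eef_rot: [-0.0, 0.854, 0.52, -0.0]
contact_force: [0.2, -0.1, -3.1]
finger_gap: 0.0256
gripper_force: 30.0
T 2 roll 0.005; then d(cm) x 36.00 y -17.11 z 11.33 t 14.0 pos [ 0.5159 -0.1887  0.1443] tilt -0.99999958527616 F [ 0.4256 -0.0201 -2.1009] gap 0.0258 grip 30.0
```

```bash

python3 -m pendant '[[[1,1.5,-0.7,0,0.005],[1,3,-1.4,0,0],[1,3.5,-1.65,0,0],[1,3.5,-1.65,0,0],[1,3.5,-1.65,0,0],[1,3.5,-1.65,0,0],[1,3.5,-1.65,0,0],[1,3.5,-1.65,0,0]]]' >/dev/null
python3 -m pendant '[[[1,3.5,-1.65,0,0],[1,3.5,-1.65,0,0],[1,2.2,-1.2,0,0],[1,1.3,-0.6,0,0],[1,0,0,0,0],[1,0,0,0,0]]]' >/dev/null
python3 go.py T 2 31
python3 -m pendant '[[[1,0,0,1.5,0],[1,0,0,2.5,0],[1,0,0,2.5,0],[1,0,0,2,0],[1,0,0,1.5,0],[1,0,0,0.6,0],[1,0,0,0.2,0],[1,0,0,0,0]]]'
python3 go.py T 2 31
```

```text
T 2 roll -0.003; then d(cm) x -0.01 y -0.22 z 11.33 t 15.4 pos [0.5875 0.2025 0.1443] tilt -0.9999996924375139 F [ 0.8773 -0.0961 -2.6619] gap 0.0257 grip 30.0
time: 16.2
position: [0.588, 0.203, 0.0371]
eef_rot: [0.0, 0.89, 0.456, 0.0]
contact_force: [0.3, -0.4, -1.7]
finger_gap: 0.0257
gripper_force: 30.0
T 2 roll -0.005; then d(cm) x -0.08 y -0.23 z 0.61 t 16.2 pos [0.588  0.203  0.0371] tilt -0.9999997859995268 F [ 0.2974 -0.3654 -1.6848] gap 0.0257 grip 30.0
```

```bash

python3 -m pendant '[[[1,-0.1,-0.2,0.2,0],[1,0,0,0.1,0],[1,0,0,0.1,0],[1,0,0,0,0],[1,0,0,0,0]]]'
python3 -m pendant '[[[1,0,0,0.1,0],[1,0,0,0,0],[1,0,0,0,0]]]'
```

```text
time: 16.7
position: [0.5855, 0.2036, 0.0327]
eef_rot: [0.0, 0.89, 0.456, 0.0]
contact_force: [0.1, 1.2, -2.5]
finger_gap: 0.0257
gripper_force: 30.0
time: 17.0
position: [0.5855, 0.2035, 0.0316]
eef_rot: [0.0, 0.89, 0.456, -0.0]
contact_force: [-0.1, 0.5, -3.2]
finger_gap: 0.0256
gripper_force: 30.0
```

```bash

python3 -m pendant '[[[1,0,0,0.1,0],[1,0,0,0,0],[1,0,0,0,0]]]'
python3 -m pendant '[[[1,0,0,0.05,0],[1,0,0,0,0],[1,0,0,0,0]]]'
```

```text
time: 17.3
position: [0.5856, 0.2036, 0.0309]
eef_rot: [0.0, 0.89, 0.456, 0.0]
contact_force: [-0.9, -0.5, 1.9]
finger_gap: 0.0254
gripper_force: 30.0
time: 17.6
position: [0.5856, 0.2036, 0.0308]
eef_rot: [0.0, 0.89, 0.456, 0.0]
contact_force: [-2.6, -0.5, 7.8]
finger_gap: 0.0256
gripper_force: 30.0
```

```bash

python3 -m pendant '[[[4,0,0,0,0],[7,0,0,0,0],[7,0,0,0,0],[7,0,0,0,0],[7,0,0,-1,0],[7,0,0,-2,0],[7,0,0,-3,0],[7,0,0,-3,0]]]'
python3 -m pendant '[[[7,0,0,-2,0],[7,0,0,-1,0],[7,0,0,0,-0.145],[7,0,0,0,-0.145],[7,0,0,0,-0.145],[7,0,0,0,0],[7,0,0,0,0]]]' >/dev/null; python3 go.py B 3 29;  python3 - <<'E'
from h import *
p,d=robot.capture("wrist");cv2.imwrite("pics/w5.png",p)
E
```

```text
time: 18.4
position: [0.5853, 0.2035, 0.1215]
eef_rot: [0.0, 0.89, 0.456, -0.0]
contact_force: [-0.6, 1.4, -0.2]
finger_gap: 0.0697
gripper_force: 0.0
B 3 roll -0.007; then d(cm) x -45.74 y 0.42 z 12.09 t 19.1 pos [0.5853 0.2035 0.1499] tilt -0.9999998589351955 F [-0.3315 -0.3325 -0.1281] gap 0.0702 grip 0.0
```

View pics/w5.png

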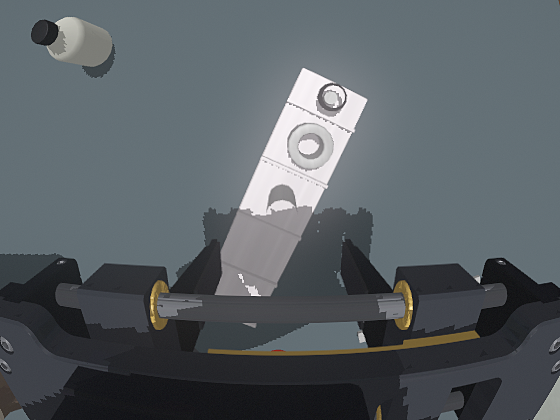

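The pin stands upright in compartment 2 at (282,198), with the ring in 1. Next is the stepped shaft.

```bash

python3 -m pendant '[[[7,-2,0,0,-0.007],[7,-4,0,0,0],[7,-4,0,0,0],[7,-4,0,0,0],[7,-4,0.1,0,0],[7,-4,0.1,0,0],[7,-4,0.1,0,0],[7,-4,0.1,0,0]]]' >/dev/null
python3 -m pendant '[[[7,-4,0,0,0],[7,-4,0,0,0],[7,-4,0,0,0],[7,-2.4,0,0,0],[7,-1.3,0,0,0],[7,0,0,0,0],[7,0,0,0,0]]]' >/dev/null
python3 go.py B 3 29
python3 -m pendant '[[[7,0,0,2,0],[7,0,0,2.5,0],[7,0,0,2.5,0],[7,0,0,2.5,0],[7,0,0,1,0],[7,0,0,0,0],[7,0,0,0,0]]]'; python3 go.py B 3 29
```

```text
B 3 roll 0.004; then d(cm) x -0.13 y -0.18 z 12.10 t 20.6 pos [ 0.5066 -0.2458  0.15  ] tilt -0.9999998936636597 F [-0.0795  0.2003 -0.6204] gap 0.0699 grip 0.0
time: 21.35
position: [0.5071, -0.2462, 0.0459]
eef_rot: [0.0, 0.768, 0.64, 0.0]
contact_force: [0.5, -0.5, -0.1]
finger_gap: 0.0703
gripper_force: 0.0
B 3 roll 0.005; then d(cm) x -0.09 y -0.24 z 1.69 t 21.4 pos [ 0.5071 -0.2462  0.0459] tilt -0.9999996678795364 F [ 0.5229 -0.4513 -0.0688] gap 0.0703 grip 0.0
```

```bash

python3 -m pendant '[[[7,-0.1,-0.1,1,0],[7,0,0,0.6,0],[7,0,0,0,0],[7,0,0,0,0]]]'
python3 -m pendant '[[[1,0,0,0,0],[1,0,0,0,0],[1,0,0,0,0],[1,0,0,0,0],[1,0,0,0,0],[1,0,0,0,0],[1,0,0,0,0],[1,0,0,0,0]]]' 30
```

```text
time: 21.75
position: [0.5053, -0.2474, 0.0291]
eef_rot: [-0.0, 0.769, 0.64, -0.0]
contact_force: [-0.2, -0.4, -0.1]
finger_gap: 0.0703
gripper_force: 0.0
time: 22.55
position: [0.5055, -0.2474, 0.0292]
eef_rot: [0.0, 0.768, 0.64, 0.0]
contact_force: [1.8, -0.3, 0.2]
finger_gap: 0.0255
gripper_force: 30.0
```

```bash

python3 -m pendant '[[[1,0,0,-1,0],[1,0,0,-2,0],[1,0,0,-2.5,0],[1,0,0,-2.5,0],[1,0,0,-2,0],[1,0,0,-1,0],[1,0,0,0,0.145],[1,0,0,0,0.145]]]'
python3 -m pendant '[[[1,0,0,0,0.147],[1,0,0,0,0],[1,0,0,0,0]]]' >/dev/null; python3 go.py T 3 25.5
```

```text
time: 23.35
position: [0.5051, -0.2472, 0.1394]
eef_rot: [-0.0, 0.854, 0.52, -0.0]
contact_force: [0.5, 0.7, -1.6]
finger_gap: 0.0254
gripper_force: 30.0
T 3 roll 0.005; then d(cm) x 35.39 y -19.63 z 11.34 t 23.6 pos [ 0.5051 -0.2472  0.1389] tilt -0.9999997631558073 F [-0.9038 -0.7401 -2.7656] gap 0.0258 grip 30.0
```

```bash

python3 -m pendant '[[[1,1.5,-0.8,0,0.005],[1,3,-1.7,0,0],[1,3.4,-1.9,0,0],[1,3.4,-1.9,0,0],[1,3.4,-1.9,0,0],[1,3.4,-1.9,0,0],[1,3.4,-1.9,0,0],[1,3.4,-1.9,0,0]]]' >/dev/null
python3 -m pendant '[[[1,3.4,-1.9,0,0],[1,3.4,-1.9,0,0],[1,2.3,-1.3,0,0],[1,1.4,-0.8,0,0],[1,0,0,0,0],[1,0,0,0,0]]]' >/dev/null
python3 go.py T 3 25.5
python3 -m pendant '[[[1,0,0,1.5,0],[1,0,0,2.5,0],[1,0,0,2.5,0],[1,0,0,2,0],[1,0,0,1.5,0],[1,0,0,0.6,0],[1,0,0,0.2,0],[1,0,0,0,0]]]'
python3 go.py T 3 25.5
```

```text
T 3 roll -0.003; then d(cm) x -0.04 y -0.03 z 11.34 t 25.1 pos [0.5512 0.1551 0.1389] tilt -0.9999997907737818 F [-0.711   0.0649 -1.39  ] gap 0.0256 grip 30.0
time: 25.85
position: [0.5517, 0.1551, 0.0315]
eef_rot: [0.0, 0.89, 0.456, 0.0]
contact_force: [-0.4, -0.2, -2.4]
finger_gap: 0.0253
gripper_force: 30.0
T 3 roll -0.005; then d(cm) x -0.07 y -0.07 z 0.60 t 25.9 pos [0.5517 0.1551 0.0315] tilt -0.9999998900374191 F [-0.4188 -0.1699 -2.4081] gap 0.0253 grip 30.0
```

```bash

python3 -m pendant '[[[1,-0.1,-0.1,0.2,0],[1,0,0,0.1,0],[1,0,0,0.1,0],[1,0,0,0.1,0],[1,0,0,0,0],[1,0,0,0,0]]]'
python3 -m pendant '[[[1,0,0,0.1,0],[1,0,0,0,0],[1,0,0,0,0]]]'
python3 -m pendant '[[[1,0,0,0.05,0],[1,0,0,0,0],[1,0,0,0,0]]]'
```

```text
time: 26.45
position: [0.55, 0.1554, 0.0261]
eef_rot: [0.0, 0.89, 0.456, -0.0]
contact_force: [-0.3, 0.5, -1.5]
finger_gap: 0.0253
gripper_force: 30.0
time: 26.75
position: [0.5501, 0.1554, 0.0252]
eef_rot: [0.0, 0.89, 0.456, 0.0]
contact_force: [-0.8, 0.4, -0.6]
finger_gap: 0.0253
gripper_force: 30.0
time: 27.05
position: [0.5502, 0.1554, 0.0252]
eef_rot: [0.0, 0.89, 0.456, 0.0]
contact_force: [-1.7, -0.4, 6.8]
finger_gap: 0.0257
gripper_force: 30.0
```

Contact. Release, rise and look.

```bash

python3 -m pendant '[[[4,0,0,0,0],[7,0,0,0,0],[7,0,0,0,0],[7,0,0,0,0],[7,0,0,-1,0],[7,0,0,-2,0],[7,0,0,-3,0],[7,0,0,-3,0]]]'
python3 -m pendant '[[[7,0,0,-2,0],[7,0,0,-1,0],[7,0,0,0,-0.145],[7,0,0,0,-0.145],[7,0,0,0,-0.145],[7,0,0,0,0],[7,0,0,0,0]]]' >/dev/null; python3 go.py B 4 29;  python3 - <<'E'
from h import *
p,d=robot.capture("wrist");cv2.imwrite("pics/w6.png",p)
E
```

```text
time: 27.85
position: [0.5498, 0.1554, 0.116]
eef_rot: [-0.0, 0.89, 0.456, -0.0]
contact_force: [0.1, 1.4, -0.2]
finger_gap: 0.0697
gripper_force: 0.0
B 4 roll -0.007; then d(cm) x -46.35 y 3.01 z 11.54 t 28.6 pos [0.5499 0.1554 0.1444] tilt -0.999999871141973 F [-0.038   0.2962 -0.1625] gap 0.0701 grip 0.0
```

View pics/w6.png

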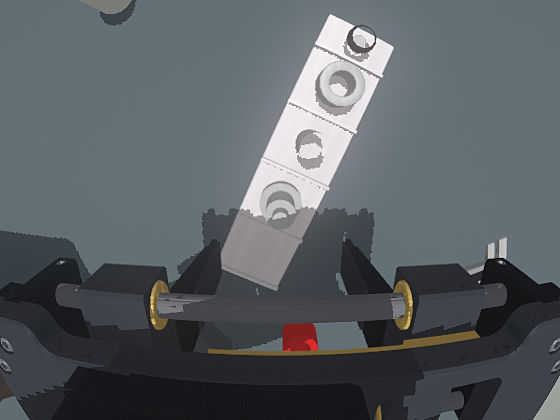

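Three parts stand right: ring (340,85), pin (310,150), stepped (281,205). Last is the bush.

```bash

python3 -m pendant '[[[7,-2,0.1,0,-0.005],[7,-4,0.3,0,0],[7,-4,0.3,0,0],[7,-4,0.3,0,0],[7,-4,0.3,0,0],[7,-4,0.3,0,0],[7,-4,0.3,0,0],[7,-4,0.3,0,0]]]' >/dev/null
python3 -m pendant '[[[7,-4,0.3,0,0],[7,-4,0.2,0,0],[7,-4,0.1,0,0],[7,-3,0,0,0],[7,-1.5,0,0,0],[7,0,0,0,0],[7,0,0,0,0]]]' >/dev/null
python3 go.py B 4 29
python3 -m pendant '[[[7,0,0,2,0],[7,0,0,2.5,0],[7,0,0,2.5,0],[7,0,0,2,0],[7,0,0,1,0],[7,0,0,0,0],[7,0,0,0,0]]]'; python3 go.py B 4 29
```

```text
B 4 roll 0.002; then d(cm) x 0.05 y 0.09 z 11.55 t 30.1 pos [ 0.4924 -0.3059  0.1445] tilt -0.9999997994070131 F [-0.4348  0.4201 -0.2057] gap 0.0695 grip 0.0
time: 30.8
position: [0.4929, -0.3064, 0.0453]
eef_rot: [0.0, 0.769, 0.639, 0.0]
contact_force: [0.1, 0.1, -0.9]
finger_gap: 0.0704
gripper_force: 0.0
B 4 roll 0.003; then d(cm) x 0.09 y 0.04 z 1.63 t 30.8 pos [ 0.4929 -0.3064  0.0453] tilt -0.9999997764812325 F [ 0.0839  0.082  -0.9066] gap 0.0704 grip 0.0
```

```bash

python3 -m pendant '[[[7,0,0.1,1,0],[7,0,0,0.6,0],[7,0,0,0,0],[7,0,0,0,0]]]'
python3 -m pendant '[[[1,0,0,0,0],[1,0,0,0,0],[1,0,0,0,0],[1,0,0,0,0],[1,0,0,0,0],[1,0,0,0,0],[1,0,0,0,0],[1,0,0,0,0]]]' 30
python3 -m pendant '[[[1,0,0,-1,0],[1,0,0,-2,0],[1,0,0,-2.5,0],[1,0,0,-2.5,0],[1,0,0,-2,0],[1,0,0,-1,0],[1,0,0,0,0.145],[1,0,0,0,0.145]]]'
python3 -m pendant '[[[1,0,0,0,0.147],[1,0,0,0,0],[1,0,0,0,0]]]' >/dev/null; python3 go.py T 4 25.5
```

```text
time: 31.2
position: [0.4933, -0.3071, 0.0286]
eef_rot: [-0.0, 0.769, 0.639, -0.0]
contact_force: [-1.3, -0.4, 1.3]
finger_gap: 0.0697
gripper_force: 0.0
time: 32.0
position: [0.4935, -0.3072, 0.0287]
eef_rot: [0.0, 0.769, 0.639, 0.0]
contact_force: [1.2, -0.5, 0.1]
finger_gap: 0.0293
gripper_force: 30.0
time: 32.8
position: [0.4931, -0.3068, 0.1388]
eef_rot: [-0.0, 0.855, 0.519, -0.0]
contact_force: [-0.5, -0.3, -1.8]
finger_gap: 0.0296
gripper_force: 30.0
T 4 roll 0.003; then d(cm) x 34.94 y -22.12 z 11.29 t 33.1 pos [ 0.4931 -0.3069  0.1384] tilt -0.9999996859886626 F [ 0.233   0.7414 -1.6814] gap 0.0295 grip 30.0
```

```bash

python3 -m pendant '[[[1,1.5,-0.9,0,0.003],[1,3,-1.9,0,0],[1,3.4,-2.15,0,0],[1,3.4,-2.15,0,0],[1,3.4,-2.15,0,0],[1,3.4,-2.15,0,0],[1,3.4,-2.15,0,0],[1,3.4,-2.15,0,0]]]' >/dev/null
python3 -m pendant '[[[1,3.4,-2.15,0,0],[1,3.4,-2.15,0,0],[1,2,-1.4,0,0],[1,1.2,-0.8,0,0],[1,0,0,0,0],[1,0,0,0,0]]]' >/dev/null
python3 go.py T 4 25
python3 -m pendant '[[[1,0,0,1.5,0],[1,0,0,2.5,0],[1,0,0,2.5,0],[1,0,0,2,0],[1,0,0,1.5,0],[1,0,0,0.6,0],[1,0,0,0.2,0],[1,0,0,0,0]]]'
python3 go.py T 4 25
```

```text
T 4 roll -0.003; then d(cm) x -0.02 y -0.09 z 11.35 t 34.5 pos [0.5168 0.1057 0.1385] tilt -0.999999933081593 F [ 0.5248 -1.3793 -2.3178] gap 0.0293 grip 30.0
time: 35.3
position: [0.5173, 0.1054, 0.0309]
eef_rot: [0.0, 0.89, 0.456, 0.0]
contact_force: [-0.0, 0.9, -2.6]
finger_gap: 0.0294
gripper_force: 30.0
T 4 roll -0.005; then d(cm) x -0.03 y -0.15 z 0.59 t 35.3 pos [0.5173 0.1054 0.0309] tilt -0.999999943038182 F [-0.0418  0.8971 -2.5637] gap 0.0294 grip 30.0
```

```bash

python3 -m pendant '[[[1,0,-0.1,0.2,0],[1,0,0,0.1,0],[1,0,0,0.1,0],[1,0,0,0.1,0],[1,0,0,0,0],[1,0,0,0,0]]]'
python3 -m pendant '[[[1,0,0,0.1,0],[1,0,0,0,0],[1,0,0,0,0]]]'
python3 -m pendant '[[[1,0,0,0.05,0],[1,0,0,0,0],[1,0,0,0,0]]]'
```

```text
time: 35.9
position: [0.5163, 0.1065, 0.0256]
eef_rot: [0.0, 0.89, 0.456, -0.0]
contact_force: [0.9, -0.3, -2.8]
finger_gap: 0.0294
gripper_force: 30.0
time: 36.2
position: [0.5164, 0.1065, 0.0247]
eef_rot: [0.0, 0.89, 0.456, 0.0]
contact_force: [0.4, -0.1, 0.5]
finger_gap: 0.0297
gripper_force: 30.0
time: 36.5
position: [0.5164, 0.1065, 0.0247]
eef_rot: [0.0, 0.89, 0.456, 0.0]
contact_force: [-1.8, -0.0, 8.0]
finger_gap: 0.0294
gripper_force: 30.0
```

```bash

python3 -m pendant '[[[4,0,0,0,0],[7,0,0,0,0],[7,0,0,0,0],[7,0,0,0,0],[7,0,0,-1,0],[7,0,0,-2,0],[7,0,0,-3,0],[7,0,0,-3,0]]]'
python3 -m pendant '[[[7,0,0,-3,0],[7,-2,1,-2,0],[7,-3,2,-1,0],[7,-3.5,2,0,0],[7,-3.5,2,0,0],[7,-3.5,2,0,0],[7,-3.5,2,0,0],[7,-3.5,2,0,0]]]' >/dev/null
python3 -m pendant '[[[7,-3.5,2,0,0],[7,-3.5,2,0,0],[7,-3.5,2,0,0],[7,-2,1,0,0],[7,0,0,0,0],[7,0,0,0,0]]]'
python3 - <<'E'
from h import *
p,d=robot.capture("scene");q,e=robot.capture("top")
cv2.imwrite("pics/end.png",np.hstack([cv2.resize(p[150:330,210:430],None,fx=1.8,fy=1.8,interpolation=3)[:324,:396],cv2.resize(q[110:290,120:342],None,fx=1.8,fy=1.8,interpolation=3)[:324,:396]]))
W=world("top",e);o=np.array([.5682,.1793]);a=np.radians(54.5);x=np.array([np.cos(a),np.sin(a)]);n=np.array([-x[1],x[0]])
S=(W[...,:2]-o)@x;N=(W[...,:2]-o)@n
for nm,s,h in(("ring",.09,.044),("pin",.03,.07),("step",-.03,.07),("bush",-.09,.058)):
    m=(abs(S-s)<.028)&(abs(N)<.035)&(abs(W[...,2]-h)<.006);print(nm,m.sum(),S[m].mean() if m.any() else 0,N[m].mean() if m.any() else 0,W[...,2][m].max() if m.any() else 0)
for nm,u,v,h in(("bottle",140,261,.1),("vee",308,268,.04),("red",312,220,.036),("cal",304,150,.011)):
    w=W[v-12:v+13,u-12:u+13].reshape(-1,3);g=w[abs(w[:,2]-h)<.007];g=g[np.linalg.norm(g-np.median(g,0),axis=1)<.03] if len(g) else g
    print(nm,g.mean(0) if len(g) else 0)
E
```

```text
time: 37.3
position: [0.516, 0.1065, 0.1155]
eef_rot: [-0.0, 0.89, 0.456, -0.0]
contact_force: [0.6, -0.0, 0.4]
finger_gap: 0.07
gripper_force: 0.0
time: 38.7
position: [0.4738, -0.2942, 0.1744]
eef_rot: [-0.0, 0.89, 0.455, 0.0]
contact_force: [0.4, 0.4, 0.3]
finger_gap: 0.0701
gripper_force: 0.0
ring 134 0.08957706517158685 0.0010023605907880304 0.049911654588432386
pin 2 0.019573083109663443 0.005165673321092737 0.06913508583307038
step 24 -0.03201075689139248 0.0023842953593667536 0.0752775103348986
bush 113 -0.09032055261416685 0.001514664306493407 0.06356741440289237
bottle [0.4218 0.4067 0.0997]
vee [0.429  0.0066 0.0399]
red [ 0.5374 -0.0072  0.0351]
cal [0.7378 0.0159 0.0092]
```

View pics/end.png

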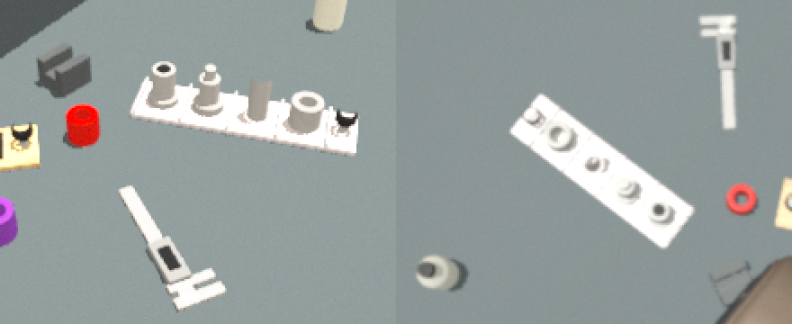

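The final views show all four parts upright and centred, in order from the knob: ring, pin, stepped, bush. The bystanders are in place; the vee block reads slightly different only because the arm partly hides it.

```bash
python3 -c "
from rig import robot
print(robot.finish_job())"
```

```text
the job is handed in; nothing more can be done
None
```

The job is handed in at about 39 s: ring, pin, stepped shaft and bush stand upright in tray compartments 1 to 4, same order as on the board, and the caliper, bottle and vee block were not touched.

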